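# Clamp the glued bottom panel of a bamboo display tray

## Task

The bottom panel has just been glued onto the upside-down bamboo tray. Push the sliding jaw of the upright F-clamp down its bar until the pad rests on the panel, then screw the handle clockwise (seen from above) until the jaw tilts and binds on the bar and the clamp is properly tight, about one full turn after the pad touches. Let go of the clamp; keep the panel square on the tray and leave the other things on the counter undisturbed.

Things in the scene. Friction and masses are not known exactly. Their poses are not given: they have to be found in the camera images.
- jig: Fixed plywood gluing board, 220 (x) x 250 (y) x 30 mm, that carries the clamp. Origin on the counter right under the spindle axis; the board's centre is 10 mm from it along +y. The clamp's steel bar (8 x 24 mm) stands upright at y = +90 mm, its top 225 mm above the counter. The jaw's arm runs from the bar over the work to the spindle at x = y = 0.
- handle_top (a point): Centre of the top face of the clamp's upright, round, fluted wooden handle (32 mm diameter, 80 mm long, on the spindle axis, at least 14 mm clear of the jaw's arm). z up. Starts 268 to 310 mm above the counter and goes down with the jaw: push the jaw down by the handle, gripped or pressed from above. It turns at 0.15 N m and gives 1 to 2 mm sideways.
- pad (a point): Centre of the underside of the thick black rubber pad (30 mm diameter, in a steel cup) at the foot of the spindle, which presses on the work. It does not turn and gives by 1 mm per 20 N. Unloaded it is 165 mm below handle_top.
- jaw (a joint): Height of the sliding jaw on the bar, m: 0 at the top of its travel, positive down, to 0.12. Starts at 0 to 0.04; the pad reaches the panel at about 0.067 to 0.069, depending on how far the spindle is screwed out. The square jaw slides at about 8 N and stays where it is left.
- tilt (a joint): Tilt of the jaw on the bar, rad: 0 when square; it grows as the spindle presses on the work and lifts the arm's end. Then the jaw binds on the bar and cannot slide up. About 0.001 per N of clamping force: some 0.04 after a full turn.
- handle (a joint): Turn of the handle, rad: grows when turned clockwise seen from above, range 0 to 8.2, starts between 0 and 1.5. Each rad lowers the pad 1.28 mm. It keeps its place when let go. The screw alone cannot reach the work from where the jaw starts. Once the pad presses, each rad adds about 9 N of clamping force (letting go of the handle after sliding may leave a gap of about 1 mm to take up first); turning on to the end stop does no harm.
- frame: Bamboo tray frame lying loose, upside down, on the jig under the pad: 150 (x) x 100 (y) x 40 mm, walls and cross rib 8 mm. Origin at the centre of its underside, z up; it stands on the jig's top (30 mm above the counter).
- panel: The tray's loose bottom panel, thin plywood 150 x 100 x 6 mm, lying flush on the frame. Origin at the centre of its underside; its top is 76 mm above the counter.
- glue: Bystander: white glue bottle, 48 mm diameter, 120 mm high, standing beside the jig. Origin under its centre.
- bowl: Bystander: blue ceramic bowl, 100 mm across, 45 mm high. Origin under its centre.
- brush: Bystander: small brush lying on the counter. Origin under its centre.

How it is judged:
By the outcome, as a careful person would: the job done as asked, in the order asked, and still so for the second after the job is handed in, with the robot touching nothing.
It also fails if it takes over 72 s, if anything falls off the work surface, if the arm or the gripper's body presses on something with over 40 N, if the wrist force passes 120 N, or if a joint passes its speed limit or range.

## Robot

A 6-joint arm with a two-finger parallel gripper is mounted at the origin on the work surface. World frame = base frame: x ahead of the robot, y to its left, z up, the work surface at z = 0. Lengths are in mm, angles in degrees, forces in N, time in s.
With the tool pointing down it reaches from about 325 to 925 mm from the base axis. Payload 3.1 kg.
Tool frame: the origin (TCP) lies at the very end of the fingers, on their centre line; the grasp point (between the pads) lies grasp_offset behind it (grasp_offset is the distance from the TCP to the grasp point, in mm); z points along the fingers, x is the direction in which the jaws open and shut, and the axes are right-handed (so a half turn about z gives the same grasp; the last joint's range is limited). The gripper opens to 85 mm and grips with 20 to 120 N. Pads are 22 mm wide; open, the fingers measure 114 mm over their backs; the gripper's body (76 mm by 85 mm) begins 54 mm behind the grasp point. The pads swing forward as they close: fully open they stand 13 mm farther back than shut.
Start: joints at [-70.6, 12.427, 92.441, -0, 75.132, -6.429], TCP at [272.325, -562.564, 231.3] pointing down, gripper open.
Joint ranges: [-157.48, 157.48], [-44.54, 120.13], [17.64, 146.25], [-64.5, 244.5], [7.68, 150.69], [-147.95, 147.95]. Speed limits (degrees/s): [159.86, 159.86, 180, 180, 180, 180].

## Interface

Orientations are given as [roll, pitch, yaw] about the fixed x, y, z axes, in that order (R = Rz(yaw) Ry(pitch) Rx(roll)).
In Python, from station import * gives the robot as it stands. Calls block until the motion is done:
- goto(position, orientation): joint-space move of the TCP to a pose.
- move_l(position, attitude=None, speed=150): straight line of the TCP; attitude=None keeps the orientation; speed is the mean speed in mm/s.
- move_j(angles): joint-space move.
- grip(opening, squeeze=None): finger opening in mm; squeeze is the grip in N (None keeps the last); returns when the fingers have stopped.
- wait(seconds).
- solve_ik(position, orientation): joint angles nearest the present ones, or None.
- get_obs(): the state.
- get_image(name): name is "side" or "top" or "wrist"; returns the picture (420x560x3 uint8, red, green, blue); there is no depth.
- get_calibration(name): a dict with "fx", "fy", "cx", "cy" (pixels), "R" (3x3) and "t" (3): a world point X has camera coordinates R X + t; the wrist camera has in their place "mount" (4x4, takes a point from camera to tool coordinates, whose origin is the TCP and whose axes are the tool frame's). Camera axes: x right, y down, z forward; pixel columns grow to the right and rows downward; lengths in mm; the calibration is good to about 2 mm. A picture is of the moment at which its call begins: read the wrist's pose just before it. get_calibration takes no time and is no camera call.
A pose or a line that the arm cannot do raises Unreachable and nothing moves.
- sign_off(): hands the job in, once; it reports no verdict.
Trained networks look in the newest picture that a camera, given by its name, has taken for a name from the list of things; names that differ only in an ending like _2 or _b are one class to them, and where a whole thing is asked for, a point or a joint stands for the part that bears it (a point fixed in the world has none). Each returns a list of dicts, best first, with "score" (0 to 1); they miss things now and then, are a little off and sometimes report something else, mostly with a low value. They report only what shows in the picture. A call takes as long as a camera call.
- spot_in(name, camera): "extent" ([centre column, centre row, width, height] in pixels, round what is visible of it).
- regions_of(name, camera): "region" (420x560 bool, what is visible of it) and "extent" ([centre column, centre row, width, height] in pixels, round what is visible of it).
The state is a dict: "t": time; "joint_pos": joint angles; "qvel": joint speeds; "effort": joint torques, N m; "tcp_pos": TCP position; "ee_rot": TCP orientation; "wrist_force": force on the tool from outside, world axes, zero at the start; "moment": the same for the moment, N m; "grip_width": finger opening in mm.
Only numpy, scipy, OpenCV 4.12 (cv2) and the standard library are available. Lean on these libraries where they do the work, as an engineer would, in place of code of your own. Each camera call takes 0.05 s, during which the arm holds its last target.

## Working session

There is one attempt and no reset: what is moved stays moved. The work goes in short steps, each a Python script; the robot and the scene stay as the last script left them, time stands still between calls to the robot, and variables do not carry over. Pictures are saved under pics/ and viewed, and the job is handed in when it is done.

```bash
ls; mkdir -p pics; python3 - <<'E'
from station import *
import cv2
for n in ["side","top","wrist"]:
    im=get_image(n); cv2.imwrite(f"pics/a_{n}.png",im[:,:,::-1])
    c=get_calibration(n); print(n,{k:(v if not hasattr(v,'tolist') else v.tolist()) for k,v in c.items()})
    for o in ["jig","handle_top","pad","jaw","frame","panel","glue","bowl","brush"]:
        print(o,[(round(d["score"],2),[round(float(x)) for x in d["extent"]]) for d in spot_in(o,n)[:2]])
print(get_obs())
E
```

```text
pics
side {'fx': 490.20273086143754, 'fy': 490.20273086143754, 'cx': 264.715480554794, 'cy': 211.30904988743984, 'R': [[-0.8512523520401942, -0.5246152188491315, -0.012178066263369645], [-0.3837436665857043, 0.6381647167563312, -0.6674478201647465], [0.35792489645370734, -0.5634932709795115, -0.7445569837557185]], 't': [492.4076854084039, 304.10240511183395, 1214.7804630444587]}
jig [(0.93, [266, 253, 86, 120])]
handle_top [(0.94, [273, 210, 14, 30]), (0.19, [268, 233, 20, 75])]
pad []
jaw [(0.71, [266, 232, 23, 79])]
frame [(0.6, [264, 272, 59, 13])]
panel [(0.96, [263, 253, 60, 34])]
glue [(0.69, [259, 336, 17, 35]), (0.5, [268, 207, 16, 30])]
bowl [(0.81, [252, 203, 30, 24]), (0.58, [264, 272, 60, 14])]
brush [(0.6, [339, 279, 14, 67])]
top {'fx': 510.4738164830368, 'fy': 510.4738164830368, 'cx': 279.1159647798648, 'cy': 217.74418915808894, 'R': [[0.022673878688198004, -0.9997348095683456, -0.004025638157670999], [-0.9990623822082627, -0.02250971241282835, -0.036982013242151945], [0.03688159000888953, 0.0048603893296091435, -0.99930782291243]], 't': [65.26584397463654, 567.8256265
[... 739 characters left out ...]
me []
panel []
glue []
bowl []
brush []
{'t': 1.5, 'joint_pos': array([-7.06008134e+01,  1.24286132e+01,  9.24410149e+01, -6.46735075e-04,
        7.51323341e+01, -6.42819918e+00]), 'qvel': array([ 0.02761237, -0.02173262,  0.0168038 , -0.1185576 , -0.0025002 ,
       -0.04060275]), 'effort': array([ 2.21510822e-05, -3.96869588e+01, -3.04244363e+01, -1.25139986e-04,
        6.60275473e-04,  3.81400724e-06]), 'tcp_pos': array([ 272.31171579, -562.5664834 ,  231.2876556 ]), 'ee_rot': array([ 1.79999599e+02,  2.01986319e-03, -6.41724483e+01]), 'wrist_force': array([-0.67995029, -0.07890745, -0.14939969]), 'moment': array([ 0.01066425, -0.03020657, -0.03062377]), 'grip_width': 85.46595756234808}
```

```bash
python3 - <<'E'
import cv2
a=cv2.imread("pics/a_side.png")[150:370,150:400]; b=cv2.imread("pics/a_top.png")[140:360,150:400]
cv2.imwrite("pics/b_side.png",cv2.resize(a,None,fx=2.7,fy=2.7,interpolation=cv2.INTER_CUBIC))
cv2.imwrite("pics/b_top.png",cv2.resize(b,None,fx=2.7,fy=2.7,interpolation=cv2.INTER_CUBIC))
E
```

```text
(no output)
```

View pics/b_side.png

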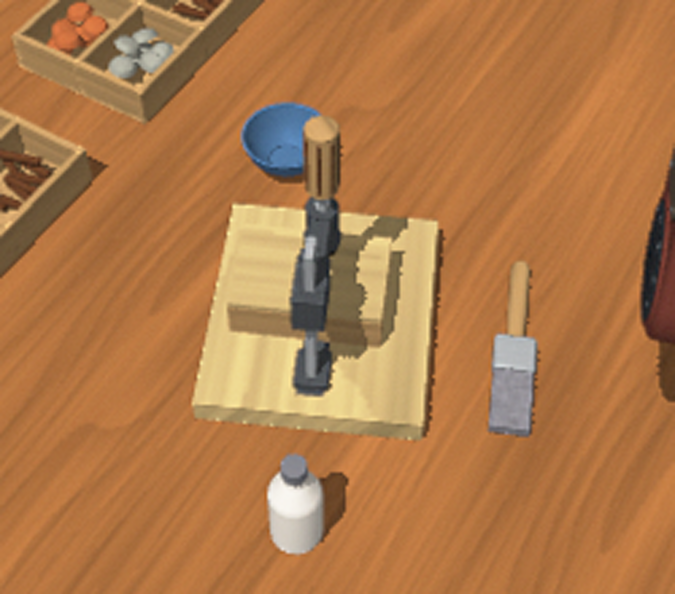

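View pics/b_top.png

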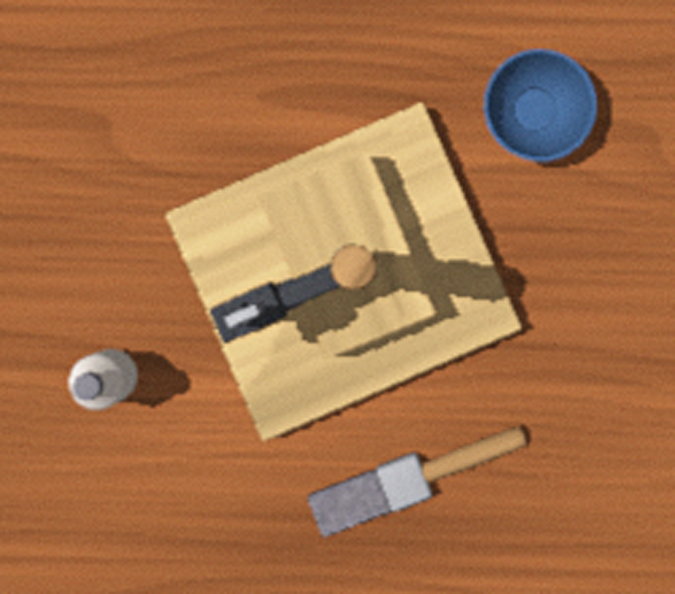

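```bash
cat > h.py <<'E'
import numpy as np, cv2
from station import *
def P(n):
    c=get_calibration(n); K=np.array([[c["fx"],0,c["cx"]],[0,c["fy"],c["cy"]],[0,0,1]])
    return K@np.c_[np.array(c["R"]),np.array(c["t"])]
def Pw(tcp,rot):
    from scipy.spatial.transform import Rotation as Ro
    c=get_calibration("wrist"); K=np.array([[c["fx"],0,c["cx"]],[0,c["fy"],c["cy"]],[0,0,1]])
    T=np.eye(4); T[:3,:3]=Ro.from_euler("xyz",rot,degrees=True).as_matrix(); T[:3,3]=tcp
    return K@np.linalg.inv(T@np.array(c["mount"]))[:3]
def tri(*pv):
    A=[]
    for M,(u,v) in pv: A+=[u*M[2]-M[0],v*M[2]-M[1]]
    A=np.array(A); A/=np.linalg.norm(A[:,:3],axis=1)[:,None]
    x=np.linalg.lstsq(A[:,:3],-A[:,3],rcond=None)[0]
    return x,(A[:,:3]@x+A[:,3])
def proj(M,X):
    q=M@np.r_[X,1]; return q[:2]/q[2]
def onz(M,uv,z):
    u,v=uv; A=np.array([u*M[2]-M[0],v*M[2]-M[1]])
    return np.linalg.solve(A[:,:2],-A[:,3]-A[:,2]*z)
E
python3 - <<'E'
from h import *
S,T=P("side"),P("top")
print(tri((S,(150+321/2.7,150+123/2.7)),(T,(150+353/2.7,140+266/2.7))))
print(tri((S,(150+312/2.7,150+240/2.7)),(T,(150+240/2.7,140+316/2.7))))
for c in [(425,104),(167,213),(264,438),(521,329)]: print(onz(T,(150+c[0]/2.7,140+c[1]/2.7),30))
for nm,c,z in [("bowl",(541,106),45),("glue",(88,386),120),("brushend",(525,436),10),("brush tip",(325,520),10)]: print(nm,onz(T,(150+c[0]/2.7,140+c[1]/2.7),z))
E
```

```text
(array([517.29552903,  73.05648553, 283.33114512]), array([-0.50962   ,  0.00632908,  0.25892899,  0.43895413]))
(array([477.74262788, 154.95487772, 234.35498813]), array([ 0.34370783, -0.00179564, -0.17506437, -0.29684554]))
[661.1634103   12.26751719]
[559.12256065 238.90361403]
[362.77282907 147.95583017]
[463.72545653 -76.56671169]
bowl [659.93382713 -88.74967954]
glue [413.3339405  287.31158833]
brushend [367.38568298 -84.30259492]
brush tip [288.61760715  92.88894625]
```

```bash
python3 - <<'E'
from h import *
import station
print([n for n in dir(station) if not n.startswith('_')])
print(getattr(station,'grasp_offset',None))
t0=get_obs()["t"]
for i,yaw in enumerate([60,-120]):
    q=solve_ik([517,73,385],[180,0,yaw]); print(q)
    goto([517,73,385],[180,0,yaw])
    o=get_obs(); im=get_image("wrist"); cv2.imwrite(f"pics/w{i}.png",im[:,:,::-1])
    np.save(f"w{i}.npy",np.r_[o["tcp_pos"],o["ee_rot"]])
    print(o["t"]-t0,o["tcp_pos"],o["ee_rot"],o["joint_pos"])
    for d in spot_in("handle_top","wrist")[:1]: print(d)
E
```

```text
['Unreachable', 'get_calibration', 'get_image', 'get_obs', 'goto', 'grasp_offset', 'grip', 'move_j', 'move_l', 'regions_of', 'sign_off', 'solve_ik', 'spot_in', 'wait']
18.700000000000003
[ 3.32336445e-01 -5.13679343e+00  9.47439356e+01 -2.54444375e-14
  9.03928578e+01 -5.96676636e+01]
2.475 [517.09470993  72.22041264 384.59476096] [-1.79976222e+02  3.52656324e-02  5.99225583e+01] [ 2.56801515e-01 -5.10559913e+00  9.47566214e+01 -1.84291570e-02
  9.03873109e+01 -5.96658679e+01]
{'extent': [280.3, 195.8, 40.0, 55.4], 'score': 0.79}
[  0.33233645  -5.13679343  94.74393559   0.          90.39285784
 120.33233645]
5.225 [516.9971489   72.97558202 384.99034578] [ 1.79997639e+02 -2.74329265e-03 -1.19990350e+02] [ 3.30326538e-01 -5.13503808e+00  9.47432994e+01 -1.17615075e-03
  9.03951617e+01  1.20320669e+02]
{'extent': [277.9, 197.8, 38.0, 55.5], 'score': 0.85}
```

```bash
python3 - <<'E'
import cv2,numpy as np
a=[cv2.resize(cv2.imread(f"pics/w{i}.png")[130:280,210:350],None,fx=2.8,fy=2.8,interpolation=cv2.INTER_CUBIC) for i in (0,1)]
cv2.imwrite("pics/w01.png",np.hstack(a))
E
```

```text
(no output)
```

View pics/w01.png

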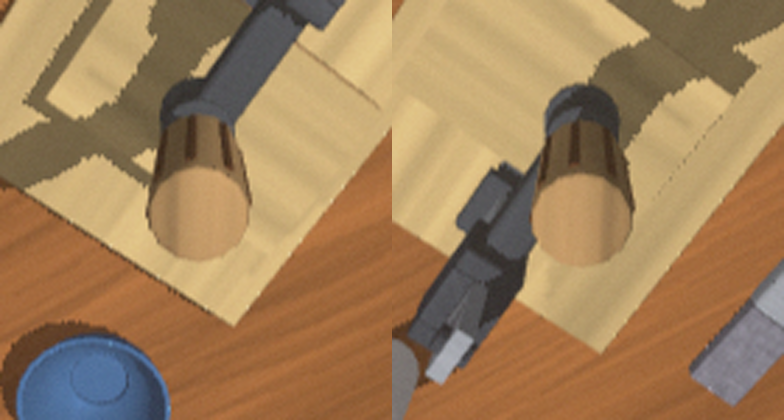

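View pics/w0.png

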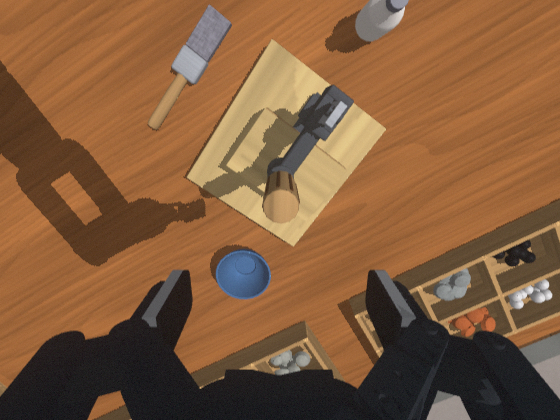

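```bash
python3 - <<'E'
from h import *
w=[np.load(f"w{i}.npy") for i in (0,1)]
M=[Pw(x[:3],x[3:]) for x in w]
uv=[(281.4,205.7),(277.9,206.8)]
print(tri((M[0],uv[0]),(M[1],uv[1])))
S,T=P("side"),P("top")
print(tri((M[0],uv[0]),(M[1],uv[1]),(S,(268.9,195.6)),(T,(280.7,238.5))))
E
```

```text
(array([517.26951587,  74.16018782, 278.48695101]), array([ 2.51796831, -0.0288297 ,  2.51790049, -0.03456924]))
(array([517.343687  ,  73.53287459, 282.12129793]), array([ 2.99225766, -1.51051298,  2.01596696, -0.81146297, -0.20188736,
       -1.00294726,  0.65585789,  0.46728864]))
```

```bash
python3 - <<'E'
from h import *
yaw=140
goto([517.3,73.8,330],[180,0,yaw]); print(get_obs()["joint_pos"].round(1))
move_l([517.3,73.8,235],speed=100); wait(0.2)
o=get_obs(); print(o["t"],o["wrist_force"].round(1),o["tcp_pos"].round(1))
grip(0,60); wait(0.3)
o=get_obs(); print(o["t"],o["wrist_force"].round(1),o["moment"].round(2),o["tcp_pos"].round(2),o["grip_width"])
cv2.imwrite("pics/g1.png",get_image("side")[150:350,170:370,::-1].repeat(3,0).repeat(3,1))
E
```

```text
[   0.4   -4.    99.4    0.    84.6 -139.6]
11.8833 [ 0.6 -0.5 -0.4] [517.8  73.8 235.9]
12.725 [-1.2  0.7  1.8] [0.2  0.38 0.01] [517.1   74.   235.01] 30.52955931091031
```

View pics/g1.png

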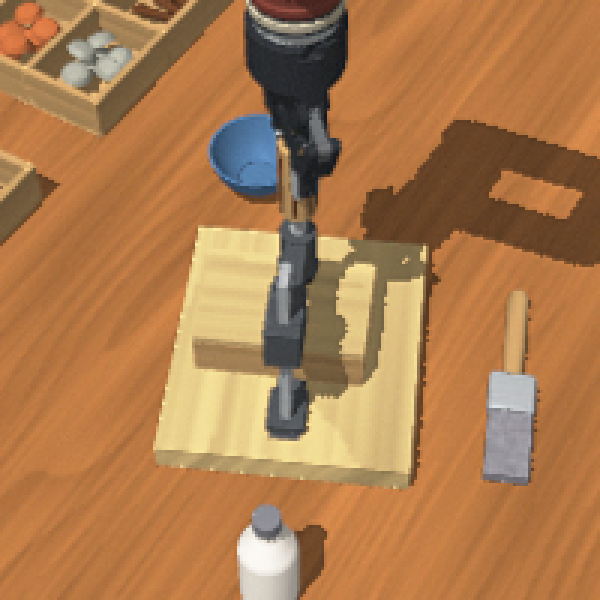

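The handle is gripped well centred (side view, about (297,170)), and the side forces are under 2 N. Next I'll push the jaw down.

```bash
python3 - <<'E'
from h import *
move_l([517.3,73.8,205],speed=40)
o=get_obs(); print(o["t"],o["wrist_force"].round(1),o["tcp_pos"].round(2))
z=205
while z>180:
    z-=1.0; move_l([517.3,73.8,z],speed=25); wait(0.05)
    o=get_obs(); f=o["wrist_force"]; print(z,round(o["t"],2),f.round(1),o["tcp_pos"].round(1)[2],round(o["grip_width"],2))
    if f[2]>32 or abs(f[:2]).max()>25: break
E
```

```text
13.675 [-3.8  0.8  6.7] [517.41  73.92 206.19]
204.0 13.97 [-3.7  0.7  8.1] 205.4 30.84
203.0 14.28 [-5.   1.7  7.1] 204.4 30.76
202.0 14.57 [-3.6  1.3  7.6] 203.4 31.25
201.0 14.88 [-3.6  1.5  7.1] 202.4 31.11
200.0 15.18 [-3.4  1.1  7.4] 201.4 30.54
199.0 15.47 [-4.3  2.3  7.2] 200.4 30.77
198.0 15.78 [-4.3  0.6  7.8] 199.4 31.05
197.0 16.07 [-3.8  0.5  7.4] 198.4 31.22
196.0 16.38 [-3.8  1.1  7.9] 197.6 30.69
195.0 16.68 [-4.9  1.7 10.9] 197.3 30.54
194.0 16.98 [-5.6  0.7 14.5] 197.1 31.4
193.0 17.27 [-7.2  2.2 17.2] 196.9 30.97
192.0 17.57 [-8.   2.  19.7] 196.6 30.88
191.0 17.88 [-8.8  0.9 21.8] 196.4 30.77
190.0 18.18 [-11.2   1.6  25.9] 196.2 31.12
189.0 18.48 [-12.1   2.6  28.7] 196.0 30.64
188.0 18.77 [-13.3   1.5  29.6] 195.8 30.84
187.0 19.07 [-14.3   2.   34. ] 195.6 30.8
```

```bash
python3 - <<'E'
from h import *
grip(0,80)
z=191
yaw=140
for k in range(9):
    yaw-=30
    q=solve_ik([517.3,73.8,z],[180,0,yaw]); move_j(q)
    o=get_obs(); f=o["wrist_force"]; print(round(o["t"],2),yaw,o["ee_rot"].round(1)[2],o["joint_pos"][5].round(1),f.round(1),o["moment"].round(2),o["tcp_pos"].round(1),round(o["grip_width"],2))
    if np.linalg.norm(f)>70 or abs(o["moment"][2])>1.5: break
cv2.imwrite("pics/t1.png",get_image("side")[150:350,170:370,::-1].repeat(3,0).repeat(3,1))
E
```

```text
19.86 110 110.0 -109.6 [-9.1  1.6 20.6] [ 0.42  2.05 -0.04] [518.1  74.3 196.1] 30.44
20.43 80 80.0 -79.5 [-9.   1.5 21.2] [ 0.28  2.11 -0.12] [517.9  74.1 195.9] 30.46
20.99 50 50.0 -49.6 [-9.9  1.5 20.6] [ 0.26  2.28 -0.14] [517.5  74.1 195.7] 30.56
21.56 20 20.0 -19.5 [-11.2   2.7  22. ] [ 0.46  2.45 -0.14] [517.1  74.4 195.7] 30.78
22.12 -10 -10.0 10.5 [-9.6  4.  22.3] [ 0.69  2.42 -0.16] [517.1  74.9 195.7] 30.36
22.69 -40 -40.0 40.5 [-10.2   3.3  21.4] [ 0.92  2.29 -0.15] [517.5  75.3 195.8] 30.52
23.26 -70 -70.0 70.5 [-9.4  4.4 20. ] [ 0.95  1.97 -0.2 ] [518.   75.3 195.8] 30.42
23.82 -100 -100.0 100.5 [-7.3  4.3 19.8] [ 0.75  1.8  -0.13] [518.4  74.9 195.8] 30.74
24.39 -130 -130.0 130.5 [-7.   2.7 19.9] [ 0.5   1.86 -0.17] [518.4  74.5 195.8] 30.19
```

View pics/t1.png

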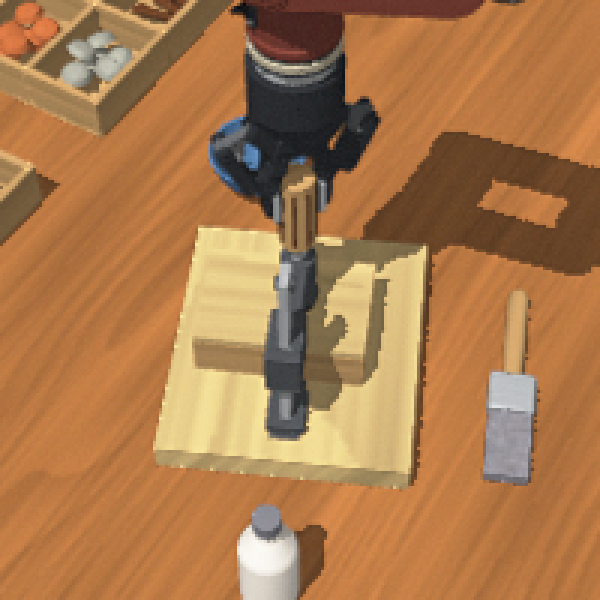

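```bash
python3 - <<'E'
from h import *
grip(85); wait(0.2)
o=get_obs(); print(o["t"],o["wrist_force"].round(1),o["tcp_pos"].round(1),o["grip_width"])
p=o["tcp_pos"]
move_l([517.5,74.3,290],speed=200)
o=get_obs();
cv2.imwrite("pics/t2.png",np.hstack([get_image("side")[180:300,200:330,::-1],get_image("top")[200:320,210:340,::-1]]).repeat(3,0).repeat(3,1))
o=get_obs(); np.save("w2.npy",np.r_[o["tcp_pos"],o["ee_rot"]]);cv2.imwrite("pics/w2.png",get_image("wrist")[:,:,::-1]); print(o["t"])
E
```

```text
25.2167 [-0.3 -0.1  0.1] [517.3  73.8 190.9] 85.15220485470724
25.9583
```

View pics/t2.png

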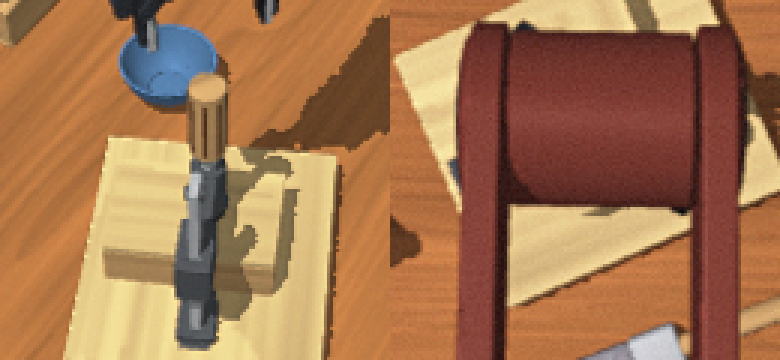

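View pics/w2.png

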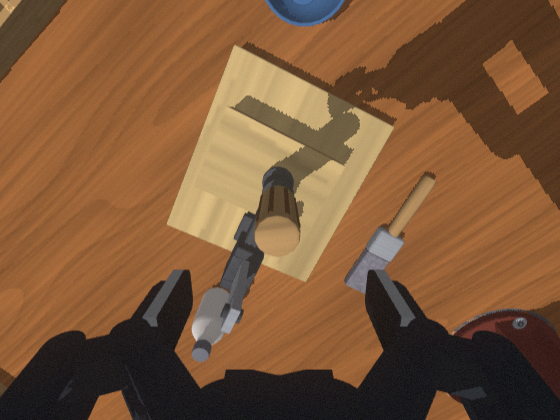

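```bash
python3 - <<'E'
from h import *
S=P("side")
for z in (235,238,241,244,248,281): print(z,proj(S,[517.3,73.8,z]).round(1))
im=get_image("side")[185:285,215:315,::-1]
cv2.imwrite("pics/t3.png",cv2.resize(im,(600,600),interpolation=cv2.INTER_NEAREST))
E
```

```text
235 [269.1 209.6]
238 [269.  208.8]
241 [269.  207.9]
244 [269.  207.1]
248 [269.  205.9]
281 [268.9 196.4]
```

View pics/t3.png

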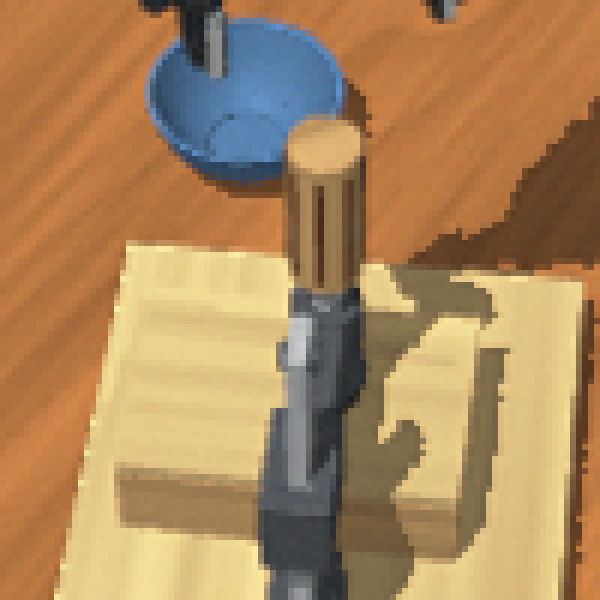

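```bash
python3 - <<'E'
from h import *
yaw=110; z=196.0; xy=[517.5,74.2]
goto([*xy,290],[180,0,0]); goto([*xy,290],[180,0,yaw]); print(get_obs()["joint_pos"][5])
move_l([*xy,z],speed=120); grip(0,80); wait(0.2)
o=get_obs(); print(o["t"],o["wrist_force"].round(1),o["tcp_pos"].round(1),o["moment"].round(2))
for k in range(7):
    yaw-=30; z-=0.3
    move_j(solve_ik([*xy,z],[180,0,yaw]))
    o=get_obs(); f=o["wrist_force"]; print(round(o["t"],2),yaw,o["ee_rot"].round(1)[2],f.round(1),o["moment"].round(2),o["tcp_pos"].round(1),round(o["grip_width"],2))
    if np.linalg.norm(f)>60 or abs(o["moment"][2])>0.6: break
E
```

```text
-109.50719954990652
31.3667 [-0.9  1.3  5.2] [517.8  74.6 196.6] [0.35 0.27 0.06]
31.93 80 80.0 [-2.6  1.2  6.3] [ 0.16  0.3  -0.11] [517.7  74.1 196.4] 29.96
32.5 50 50.0 [-2.3  0.9  6.8] [ 0.02  0.53 -0.09] [517.4  73.8 196.1] 30.65
33.07 20 20.0 [-4.   0.1  7.7] [ 0.14  0.88 -0.11] [516.9  73.8 195.8] 30.34
33.63 -10 -10.0 [-4.3  1.1  8.6] [ 0.17  1.01 -0.13] [516.4  74.1 195.5] 30.43
34.2 -40 -40.0 [-5.6  1.7  8.8] [ 0.35  1.05 -0.06] [516.3  74.6 195.3] 30.56
34.77 -70 -70.0 [-5.4  2.3  9.3] [ 0.58  1.12 -0.09] [516.4  75.  195. ] 30.44
35.33 -100 -100.0 [-1.9  1.9  8. ] [ 0.34  0.26 -0.18] [518.2  74.5 195.1] 30.27
```

```bash
python3 - <<'E'
from h import *
yaw=-100; z=194; xy=[517.5,74.2]
for k in range(4):
    yaw-=10
    move_j(solve_ik([*xy,z],[180,0,yaw]))
    o=get_obs(); f=o["wrist_force"]; print(round(o["t"],2),yaw,o["ee_rot"].round(1)[2],f.round(1),o["moment"].round(2),o["tcp_pos"].round(1),round(o["grip_width"],2))
cv2.imwrite("pics/u1.png",cv2.resize(get_image("side")[185:285,215:315,::-1],(600,600),interpolation=cv2.INTER_NEAREST))
grip(85); wait(0.1)
cv2.imwrite("pics/u2.png",cv2.resize(get_image("side")[185:285,215:315,::-1],(600,600),interpolation=cv2.INTER_NEAREST))
move_l([*xy,290],speed=200); o=get_obs();print(o["t"],o["wrist_force"].round(1))
cv2.imwrite("pics/u3.png",cv2.resize(get_image("side")[185:285,215:315,::-1],(600,600),interpolation=cv2.INTER_NEAREST))
E
python3 -c "
import cv2,numpy as np
cv2.imwrite('pics/u13.png',cv2.resize(np.hstack([cv2.imread('pics/t3.png'),cv2.imread('pics/u3.png')]),(800,400)))"
```

```text
35.62 -110 -110.0 [-0.3  1.5  4.9] [ 0.15  0.04 -0.11] [518.7  74.1 195.2] 30.15
35.92 -120 -119.7 [0.  0.6 5.4] [-0.17 -0.11  1.4 ] [519.   73.4 195.2] 30.27
36.21 -130 -130.0 [-1.7  0.2  6.2] [-0.13  0.15 -0.15] [518.5  73.6 195.1] 30.7
36.5 -140 -140.0 [-0.9  0.   6.7] [-0.27  0.15 -0.13] [518.4  73.2 195.1] 30.66
37.9083 [ 0.7 -0.  -0.3]
```

View pics/u13.png

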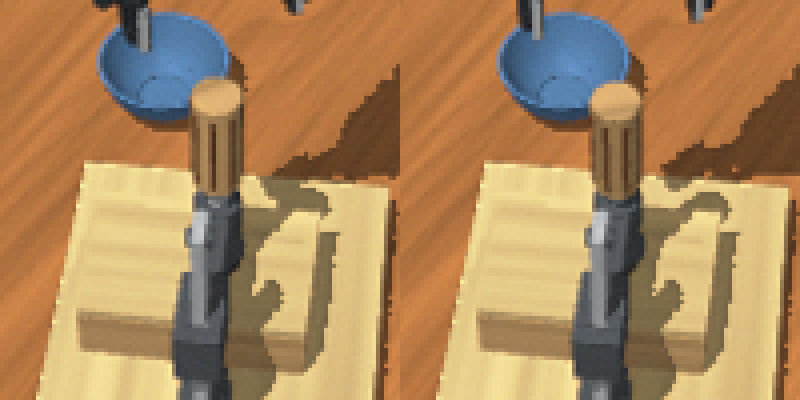

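```bash
python3 - <<'E'
from h import *
for i,yaw in enumerate([-120,60]):
    goto([517,73,345],[180,0,yaw]); wait(0.25)
    o=get_obs(); im=get_image("wrist"); cv2.imwrite(f"pics/v{i}.png",im[:,:,::-1])
    np.save(f"v{i}.npy",np.r_[o["tcp_pos"],o["ee_rot"]])
    print(o["t"],o["tcp_pos"].round(1),o["ee_rot"].round(2))
a=[cv2.resize(cv2.imread(f"pics/v{i}.png")[130:280,210:350],None,fx=2.8,fy=2.8,interpolation=cv2.INTER_CUBIC) for i in (1,0)]
cv2.imwrite("pics/v10.png",np.hstack(a))
E
```

```text
38.6417 [516.1  73.  342.8] [ 1.7982e+02 -1.1000e-01 -1.2003e+02]
41.5917 [517.  73. 345.] [180.   0.  60.]
```

View pics/v10.png

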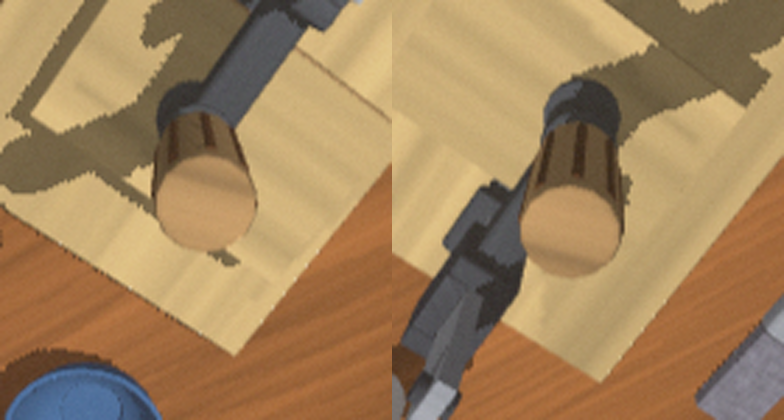

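```bash
python3 - <<'E'
from h import *
w=[np.load(f"v{i}.npy") for i in (1,0)]
M=[Pw(x[:3],x[3:]) for x in w]
uv=[(210+205/2.8,130+202/2.8),(210+(571-392)/2.8,130+230/2.8)]
X,r=tri((M[0],uv[0]),(M[1],uv[1])); print(X,r)
d=X-[517.27,74.16,278.49]; print(d, "toward bar",d[:2]@[-.41,.912], "across", d[:2]@[.912,.41])
E
```

```text
[514.71745289  78.57922815 235.23547728] [-1.34734143 -0.00394449 -1.3473027   0.01061496]
[ -2.55254711   4.41922815 -43.25452272] toward bar 5.076880390588054 across -0.516039419932169
```

The handle top has moved 5 mm toward the bar and none to speak of across it. That means the jaw has tilted by about 0.04 to 0.05 rad. I'll back off and check the scene.

```bash
python3 - <<'E'
from h import *
goto([330,-400,345],[180,0,-60]); wait(0.3)
s=get_image("side");t=get_image("top")
a=s[150:370,150:400,::-1]; b=t[140:360,150:400,::-1]
cv2.imwrite("pics/z.png",cv2.resize(np.hstack([a,b]),(800,352),interpolation=cv2.INTER_CUBIC))
cv2.imwrite("pics/z2.png",cv2.resize(b,None,fx=2.7,fy=2.7,interpolation=cv2.INTER_CUBIC))
cv2.imwrite("pics/z1.png",cv2.resize(a,None,fx=2.7,fy=2.7,interpolation=cv2.INTER_CUBIC))
print(get_obs()["t"],get_obs()["wrist_force"].round(1))
E
```

```text
43.8833 [ 0.4  0.1 -0.1]
```

View pics/z2.png

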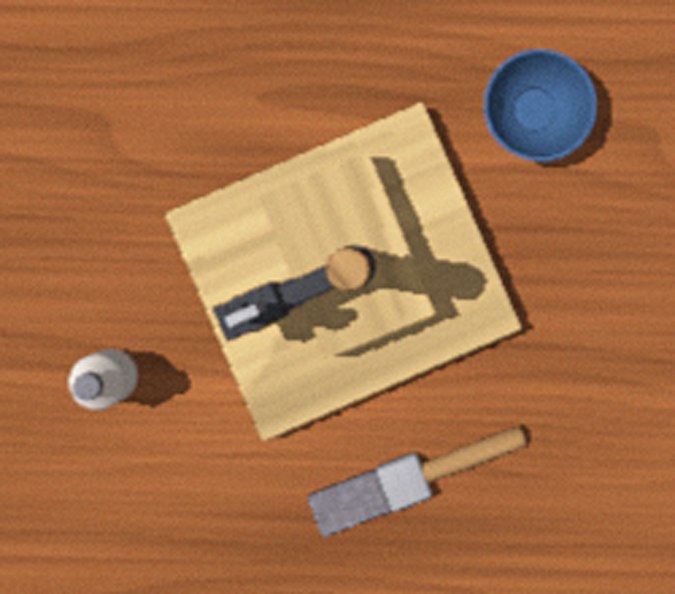

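View pics/z1.png

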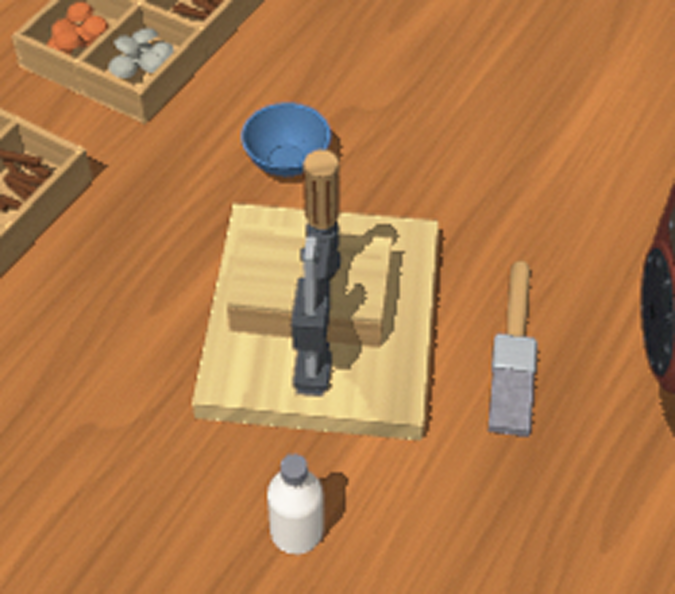

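The tray and panel edges are where they were: side view (229–388, 235–343), with the tray shadow in the top view unchanged. The bottle, bowl and brush haven't moved either. The handle has gone down and leans slightly toward the bar, and the robot is clear.

```bash
python3 -c "
from station import *
sign_off(); print(get_obs()['t'])"
```

```text
the job is handed in; nothing more can be done
the job is handed in; nothing more can be done
```

The clamp is tight on the panel and the job is handed in, with about 44 s of the 72 s used.

**What I did:** I gripped the handle and pushed the jaw down about 38 mm. The upward force rose from about 8 N to 34 N as the pad met the panel. I then turned the handle clockwise in two grips, 270° and about 225°, until the wrist moment jumped to 1.4 N m. I take that as the end stop. After that I let go and backed the arm away.

**Last checks:**
- **Tilt:** two opposite wrist views put the handle top 5 mm nearer the bar and 43 mm lower than at the start. That is a jaw tilt of roughly 0.04 to 0.05 rad, or about one full turn of clamping.
- **Surroundings:** the panel sits square on the tray. The bottle, bowl and brush show no movement in the side and top pictures.
- **Robot:** it reads no contact force and touches nothing.

**What disagreed or stayed uncertain:**
- **Handle turn:** the hand turned about 8.6 rad before the moment jumped, more than the handle's 8.2 rad range. The fingers must have slipped a little, and the last 20° or so was probably slip at the stop.
- **Clamping force:** I could not measure the handle angle or the clamping force directly; both are inferred from the tilt.
- **Handle height:** my estimates from different camera pairs differed by up to 5 mm.

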